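Lock the food slicer's carriage with its pin

TASK

Lock the slicer's sliding carriage for storage: take the red-headed locking pin from its black block and put it through the hole in the carriage plate, then, pressing only lightly, slide pin and carriage away from the parked end until you feel the pin drop into the hidden hole in the base. Push it gently fully home, collar flat on the plate, let go, and leave everything else on the counter alone.

Things in the scene. Friction and masses are not known exactly. Their poses are not given: they have to be found in the camera images.
- pin: Locking pin, loose, about 90 g, 62 mm long, upright. Origin at its tip (lowest point), z up along it. Steel shaft 9 mm diameter, lowest 5 mm tapering to 4.4 mm; collar 26 mm diameter, z 24 to 28 mm; above it a red square grip 18 x 18 mm, sides along the pin's x and y, z 28 to 62 mm. Fully home, the collar lies flat on the plate, tip 24 mm below the plate's top.
- holder: Black parking block 60 x 60 x 34 mm, fixed to the counter, origin under its centre. The pin stands in a loose hole at its middle, collar resting on the block's top, grip above it; pull straight up.
- slicer: White food slicer, fixed, 340 (x) x 330 (y) mm, origin on the counter under the middle of its length. Motor tower with upright round blade on its -y side, 256 mm high, the blade's face at y = -82 mm. On its +y side the carriage slides along the slicer's x axis. Keep forces between pin and slicer well under 30 N: 4 to 8 N of downward push is plenty.
- carriage (a joint): Travel of the carriage along the slicer's +x, 0 to 0.070 m; starts parked at 0 to 0.010. Light friction (about 1.5 N), no motor or spring: the pin, pushed along +x, takes it along. The base's hole lies under the plate's hole at some travel between 0.025 and 0.065, different every time and not measured.
- pin_hole (a point): Centre of the upper mouth of the pin hole in the carriage's aluminium foot plate: 11 mm diameter, plate 6 mm thick, 200 x 120 mm, top at z = 67 mm; axes as the slicer's. A 45 mm high fence stands 75 mm away towards -y, a 50 mm high end wall 95 mm away towards -x. The hole moves with the carriage.
- track (a point): Middle of the pin's track on the steel base, hidden under the plate: the surface on which the pin's tip slides, 10.5 mm below the plate's top (collar then 13.5 mm above the plate). Somewhere along this line, which runs along the slicer's x, is one hidden round hole, 12 mm diameter, over 16 mm deep, into which the pin drops. Not the hole's own position.
- spice_a: Amber spice jar, red cap, 42 mm diameter, 90 mm high; bystander, leave alone. Origin under its middle.
- spice_b: Clear spice jar, red cap, 42 mm diameter, 90 mm high; bystander, leave alone. Origin under its middle.
- bowl: Yellow bowl, 130 mm wide, 50 mm high; bystander, leave alone. Origin under its middle.
- mug: Blue mug, 80 mm wide, 95 mm high; bystander, leave alone. Origin under its middle.
- tin: Red tin, 100 mm wide, 80 mm high; bystander, leave alone. Origin under its middle.
- spoon: Spoon lying on the counter; bystander, leave alone. Origin under its middle.
- canister: Clear canister, white lid, 90 mm wide, 140 mm high; bystander, leave alone. Origin under its middle.

How it is judged (in metres and radians):
On the way, in this order (a step that is already met when the one before it is completed fails the run):
1. the pin is drawn out of its block (z of pin in the frame of holder above 0.036 m), for 0.1 s.
2. the pin's tip is through the carriage plate and rests on the base, not yet in its hole (horizontal distance between pin and pin_hole below 0.004 m and z of pin in the frame of pin_hole between -0.0135 and -0.008 m and contact force between pin and slicer above 0.5 N), for 0.1 s.
At the end, for the whole second after the job is handed in: The pin stands upright (within 7 degrees) in the plate's hole, within 3 mm of its centre, tip at least 22 mm below the plate's top (collar on the plate within 2 mm), the carriage thereby locked with its travel over 18 mm; pin and carriage at rest and let go (horizontal distance between pin and pin_hole below 0.003 m and z of pin in the frame of pin_hole below -0.022 m and angle between pin's own z axis and vertical below 0.12 rad and linear speed of pin below 0.01 m/s and angular speed of pin below 0.1 rad/s and velocity of joint carriage between -0.01 and 0.01 m/s and value of joint carriage above 0.018 m); the robot touches nothing.
It fails at once if pin and slicer press on each other with more than 30 N (contact force between pin and slicer above 30 N).
It fails at once if a bystander is moved more than 25 mm (distance of any of spice_a, spice_b, bowl, mug, tin, spoon, canister from where it was at the start of the episode above 0.025 m).
It also fails if it takes over 72 s, if anything falls off the work surface, if the arm or the gripper's body presses on something with over 40 N, if the wrist force passes 120 N, or if a joint passes its speed limit or range.

ROBOT

A 6-joint arm with a two-finger parallel gripper is mounted at the origin on the work surface. World frame = base frame: x ahead of the robot, y to its left, z up, the work surface at z = 0. Lengths are in mm, angles in rad, forces in N, time in s.
With the tool pointing down it reaches from about 400 to 925 mm from the base axis. Payload 12.5 kg.
Tool frame: the origin (TCP) lies midway between the tips of the shut fingers; the grasp point (between the pads) lies 19 mm behind it (env.pinch_z is the z of the grasp point in the tool frame, in mm); z points along the fingers, y is the line along which they close (so a half turn about z gives the same grasp; the last joint's range is limited). The gripper opens to 95 mm and grips with 3 to 60 N. Pads are 20 mm wide; open, the fingers measure 119 mm over their backs; the gripper's body (75 mm by 180 mm) begins 59 mm behind the grasp point.
Start: joints at [-0.106, 0.491, 1.559, -0, 1.092, -0.106], TCP at [625.017, 0.021, 214.661] pointing down, gripper open.
Joint ranges: [-3.1, 3.1], [-0.84, 2.19], [0.05, 2.79], [-1.13, 4.28], [0.06, 2.93], [-2.69, 2.69]. Speed limits (rad/s): [2.22, 2.22, 2.79, 3.14, 3.14, 3.14].

INTERFACE

Orientations are given as [roll, pitch, yaw] about the fixed x, y, z axes, in that order (R = Rz(yaw) Ry(pitch) Rx(roll)).
In Python, from cell import env, eyes gives the robot as it stands.
- The arm moves only by the shell command python3 -m inch 'ROWS'. ROWS is JSON, a list of rows, each a list of 3 entries, a list of its own where there are three numbers: the shift along the tool's x, y, z in units of 60 mm (1.0 is 60 mm), then the turn about the tool's z in units of 5 degrees (1.0 is 5 degrees), then the closure, from -1 (fully open) to 1 (shut). In form: [[[tx, ty, tz], turn, claw], ...]. A call has exactly 10 rows; each row shifts and turns the commanded pose from where the row before left it, along the tool's axes as they then stand; what a row does not reach is not made up. A row lasts 1/8 s, in which the tool goes at most 62.5 mm and 10.7 degrees, less where a joint would pass 70% of its speed; a pose out of reach is approached as far as the arm can. A call is refused whole if a number of a shift passes 1 or a number of a turn 1, either way. A call with a gripper value outside its range is refused whole. The fingers move at their own pace and stop on an object; the grip force is fixed at half the most. Time passes only in rows, so rows that do not move let the fingers close, or fill a call up. It gives the time, the measured TCP pose, the force, the opening and the grip force at its end, in the units of the state.
- env.state(): the state, without advancing time (a new reading comes with each control period).
- eyes.read_camera(name): name is "scene" or "side" or "wrist"; returns a dict with "pixels" (480x640x3 uint8, red, green, blue), "fx", "fy", "cx", "cy" (pixels), "extrinsics" (4x4, takes a point from world to camera coordinates). Camera axes: x right, y down, z forward; pixel columns grow to the right and rows downward; lengths in mm; the calibration is good to about 2 mm. A picture is of the moment at which its call begins. There is no depth.
- env.job_done(): hands the job in; it is judged then, once.
Trained networks look in a picture, given as the dict that the camera call returned (one of the last four; its "shot" number tells which), for a name from the list of things; names that differ only in an ending like _2 or _b are one class to them, and where a whole thing is asked for, a point or a joint stands for the part that bears it (a point fixed in the world has none). Each returns a list of dicts, best first, with "score" (0 to 1); they miss things now and then, are a little off and sometimes report something else, mostly with a low value. They report only what shows in the picture. A call takes as long as a camera call.
- eyes.boxes_of(name, picture): "centre" ([row, column] in pixels, amid what is visible of it).
- eyes.cut_out(name, picture): "mask" (480x640 bool, what is visible of it) and "centre" ([row, column] in pixels, amid what is visible of it).
- eyes.spot_point(name, picture): "centre" ([row, column] in pixels: a listed point, or the origin of a listed thing).
The state is a dict: "t": time; "joints": joint angles; "qvel": joint speeds; "tau": joint torques, N m; "eef_pos": TCP position; "tcp_rot": TCP orientation; "ft_force": force on the tool from outside, world axes, zero at the start; "moment": the same for the moment, N m; "opening": opening from 0.0 (shut) to 1.0 (fully open); "grip_force": force on a finger pad.
Only numpy, scipy, OpenCV 4.12 (cv2) and the standard library are available. Lean on these libraries where they do the work, as an engineer would, in place of code of your own. Each camera call takes 0.05 s, during which the arm holds its last target. There are 200 camera calls.

## Working session

There is one attempt and no reset: what is moved stays moved. The work goes in short steps, Python scripts to look and compute and a shell command to move; the robot and the scene stay as the last step left them, time stands still between calls to the robot, and variables do not carry over. Pictures are saved under pics/ and viewed, at most 10 in all, crops included, and the job is handed in when it is done.

```bash
ls; mkdir -p pics; cat > h.py <<'E'
import numpy as np, cv2
from cell import env, eyes
def ray(p,rc):
    E=np.array(p["extrinsics"]);R=E[:3,:3];t=E[:3,3]
    d=R.T@np.array([(rc[1]-p["cx"])/p["fx"],(rc[0]-p["cy"])/p["fy"],1.]);return -R.T@t,d
def at_z(p,rc,z):
    c,d=ray(p,rc);return c+d*(z-c[2])/d[2]
def proj(p,X):
    E=np.array(p["extrinsics"]);q=E[:3,:3]@np.array(X)+E[:3,3];return [p["fy"]*q[1]/q[2]+p["cy"],p["fx"]*q[0]/q[2]+p["cx"]]
def tri(rs):
    A=np.zeros((3,3));b=np.zeros(3)
    for c,d in rs:
        d=d/np.linalg.norm(d);P=np.eye(3)-np.outer(d,d);A+=P;b+=P@c
    return np.linalg.solve(A,b)
def save(p,n): cv2.imwrite(f"pics/{n}.png",p["pixels"][:,:,::-1])
E
python3 - <<'E'
from h import *
np.set_printoptions(precision=1,suppress=True)
print(env.state(), env.pinch_z)
for c in ["scene","side","wrist"]:
    p=eyes.read_camera(c);save(p,c+"0")
    for n in ["pin","holder","slicer","pin_hole","track"]:
        for r in eyes.spot_point(n,p)[:2]:
            z={"pin":10,"holder":0,"slicer":0,"pin_hole":67,"track":56.5}[n]
            print(c,n,round(r["score"],2),np.array(r["centre"]),at_z(p,r["centre"],z))
E
```

```text
pics
{'t': 0.0, 'joints': array([-0.1,  0.5,  1.6,  0. ,  1.1, -0.1]), 'qvel': array([ 0.,  0., -0., -0.,  0., -0.]), 'tau': array([ -0. , -61.3, -25.8,   0.1,   0. ,  -0. ]), 'eef_pos': array([624.7,   0.1, 214. ]), 'tcp_rot': array([-3.1, -0. ,  1.6]), 'ft_force': array([ 0.1,  0. , -0.1]), 'moment': array([ 0., -0.,  0.]), 'grip_force': 0.0, 'opening': 1.0002408274773182} -18.8
scene pin 0.64 [279.3 267.4] [ 523.2 -164.5   10. ]
scene pin 0.51 [215.7 397.3] [536.8 256.1  10. ]
scene holder 0.68 [217.8 395.4] [533.5 253.3   0. ]
scene slicer 0.97 [282.5 268.8] [ 527.3 -163.4    0. ]
scene pin_hole 0.87 [252.4 274.6] [ 498.8 -124.8   67. ]
scene track 0.75 [259.6 280.7] [ 520.  -120.3   56.5]
side pin 0.53 [326.7 279. ] [535.4 246.7  10. ]
side holder 0.88 [330.9 278.8] [533.4 252.2   0. ]
side holder 0.41 [280.9 230.1] [730.6 171.5   0. ]
side slicer 0.64 [231.  345.5] [ 524.9 -148.5    0. ]
side pin_hole 0.94 [222.2 352.8] [ 497.2 -127.9   67. ]
side track 0.85 [223.  345.5] [ 518.6 -125.5   56.5]
wrist slicer 0.79 [363.9 219.5] [ 524.1 -156.6    0. ]
wrist pin_hole 0.69 [374.2 157.6] [ 489.  -127.2   67. ]
wrist track 0.9 [362.4 197.3] [ 519.8 -122.2   56.5]
```

View pics/scene0.png

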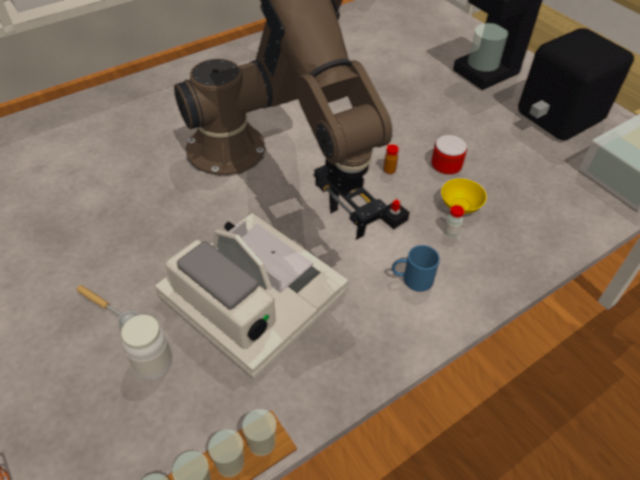

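View pics/side0.png

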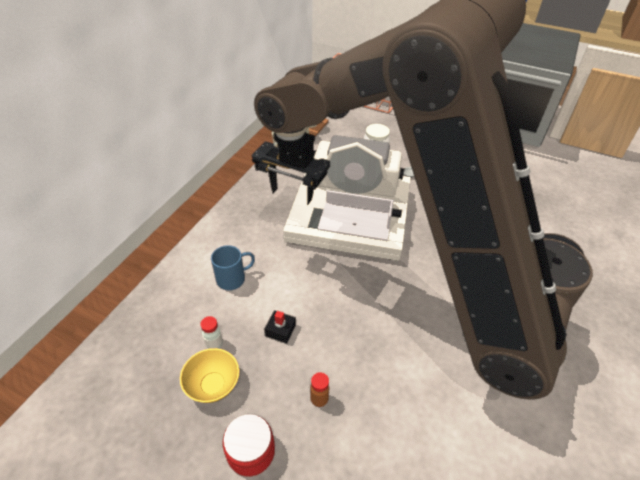

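View pics/wrist0.png

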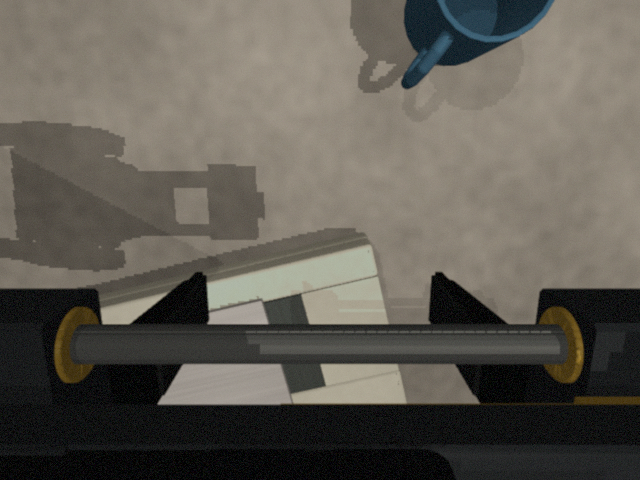

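The scene view shows the pin in its block at about (396,212), with the slicer left of centre. The side view shows the block at (280,327) and the plate hole at (354,223). In the wrist view only the corner of the slicer shows. I'll move near the holder for a closer look.

```bash
python3 -m inch '[[[0.3,-0.22,0],0,-1],[[0.3,-0.22,0],0,-1],[[0.3,-0.22,0],0,-1],[[0.3,-0.22,0],0,-1],[[0.3,-0.22,0],0,-1],[[0.3,-0.22,0],0,-1],[[0.3,-0.22,0],0,-1],[[0,0,0],0,-1],[[0,0,0],0,-1],[[0,0,0],0,-1]]'
python3 - <<'E'
from h import *
np.set_printoptions(precision=1,suppress=True)
P={c:eyes.read_camera(c) for c in ["scene","side","wrist"]}
save(P["wrist"],"wrist1")
for c,p in P.items():
    for n in ["pin","holder","slicer","pin_hole","track"]:
        for r in eyes.spot_point(n,p)[:2]:
            z={"pin":10,"holder":0,"slicer":0,"pin_hole":67,"track":56.5}[n]
            print(c,n,round(r["score"],2),np.array(r["centre"]),at_z(p,r["centre"],z))
    for r in eyes.cut_out("pin",p)[:1]:
        m=r["mask"].astype(np.uint8);ct=np.argwhere(m)[:,::-1].astype(np.float32);print(c,"mask",m.sum(),ct.min(0),ct.max(0),cv2.minAreaRect(ct))
E
```

```text
t: 2.15
eef_pos: [532.9, 125.6, 214.6]
tcp_rot: [3.141, 0.0, 1.57]
ft_force: [-0.1, 0.9, -0.1]
opening: 0.995
grip_force: 0.0
scene pin 0.45 [213.5 396. ] [528.1 258.5  10. ]
scene holder 0.63 [216.9 390. ] [522.2 242.7   0. ]
scene holder 0.54 [250.6 273.8] [443.6 -96.6   0. ]
scene slicer 0.79 [282.1 270.5] [ 528.6 -159.2    0. ]
scene pin_hole 0.79 [252.  273.7] [ 496.4 -126.    67. ]
scene track 0.94 [259.8 281.4] [ 521.5 -119.2   56.5]
side pin 0.65 [222.9 352.1] [ 517.3 -180.5   10. ]
side pin 0.56 [324.6 278.1] [540.4 242.2  10. ]
side holder 0.85 [328.5 279.8] [534.6 244.9   0. ]
side pin_hole 0.97 [222.4 352.5] [ 497.7 -126.7   67. ]
side track 0.65 [226.1 345.2] [ 514.2 -113.2   56.5]
wrist holder 0.72 [ 70.5 317.5] [531.2 246.8   0. ]
wrist mask 1126 [300.  39.] [333.  80.] ((316.5, 59.5), (41.0, 33.0), 90.0)
```

View pics/wrist1.png

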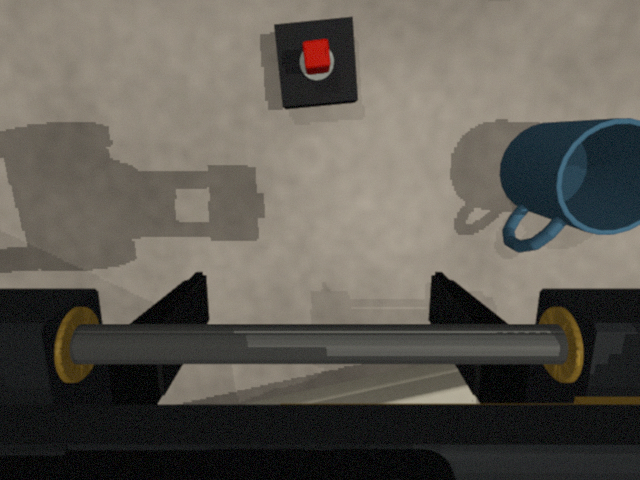

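The wrist view shows the block, corners about (276,24), (352,18), (357,100) and (283,107), with the red grip top near (316,46). It is turned about 5° from the tool. Next I refine the position and yaw.

```bash
python3 - <<'E'
from h import *
np.set_printoptions(precision=2,suppress=True)
p=eyes.read_camera("wrist");im=p["pixels"].astype(int)
red=(im[...,0]>120)&(im[...,1]<60);red[150:]=0
bright=red&(im[...,0]>205)
print(np.unique(im[...,0][red],return_counts=True)[0][::12])
blk=(im.max(2)<48).astype(np.uint8);blk[150:]=0;blk=((blk>0)|red).astype(np.uint8)
def fit(mask,z):
    cs=max(cv2.findContours(mask.astype(np.uint8),0,2)[0],key=cv2.contourArea)[:,0,:]
    w=np.array([at_z(p,(r,c),z)[:2] for c,r in cs],np.float32)
    return cv2.minAreaRect(w)
print("red all",fit(red,72),"bright",fit(bright,72),"blk",fit(blk,34))
from scipy.optimize import least_squares
def hull(x,y,a,hw,z0,z1):
    c,s=np.cos(a),np.sin(a);pts=[]
    for u in(-hw,hw):
        for v in(-hw,hw):
            for z in(z0,z1): pts.append(proj(p,[x+c*u-s*v,y+s*u+c*v,z])[::-1])
    return cv2.convexHull(np.array(pts,np.float32))
def sil(mask,hw,z0,z1,g):
    cs=max(cv2.findContours(mask.astype(np.uint8),0,1)[0],key=cv2.contourArea)
    cs=cv2.convexHull(cs)[:,0].astype(float)
    # resample
    n=len(cs);q=np.concatenate([np.linspace(cs[i],cs[(i+1)%n],8,endpoint=False) for i in range(n)])
    f=lambda v:[cv2.pointPolygonTest(hull(*v,hw,z0,z1),tuple(map(float,k)),True) for k in q]
    r=least_squares(f,g,x_scale=[5,5,.05],diff_step=1e-3,loss="soft_l1");return r.x,np.sqrt(2*r.cost/len(q))
print(sil(red,9,38,72,[533,250,.08]),sil(blk,30,0,34,[533,250,.08]))
E
```

```text
[121 135 148 160 172]Traceback (most recent call last):
  File "<stdin>", line 12, in <module>
  File "<stdin>", line 9, in fit
ValueError: max() iterable argument is empty
```

```bash
python3 - <<'E'
from h import *
np.set_printoptions(precision=2,suppress=True)
p=eyes.read_camera("wrist");im=p["pixels"].astype(int)
print(im[30:85:3,316,:].tolist())
red=(im[...,0]>90)&(im[...,0]>2.5*im[...,1]);red[150:]=0
blk=(im.max(2)<60).astype(np.uint8);blk[150:]=0;blk=((blk>0)|red).astype(np.uint8)
from scipy.optimize import least_squares
def hull(x,y,a,hw,z0,z1):
    c,s=np.cos(a),np.sin(a);pts=[]
    for u in(-hw,hw):
        for v in(-hw,hw):
            for z in(z0,z1): pts.append(proj(p,[x+c*u-s*v,y+s*u+c*v,z])[::-1])
    return cv2.convexHull(np.array(pts,np.float32))
def sil(mask,hw,z0,z1,g):
    cs=max(cv2.findContours(mask.astype(np.uint8),0,1)[0],key=cv2.contourArea)
    cs=cv2.convexHull(cs)[:,0].astype(float)
    n=len(cs);q=np.concatenate([np.linspace(cs[i],cs[(i+1)%n],8,endpoint=False) for i in range(n)])
    f=lambda v:[cv2.pointPolygonTest(hull(*v,hw,z0,z1),tuple(map(float,k)),True) for k in q]
    r=least_squares(f,g,x_scale=[5,5,.05],diff_step=1e-3,loss="soft_l1");return q.min(0),q.max(0),r.x,np.sqrt(2*r.cost/len(q))
print(sil(red,9,38,72,[533,250,.08]),sil(blk,30,0,34,[533,250,.08]))
E
```

```text
[[30, 29, 33], [34, 38, 39], [37, 35, 36], [40, 32, 29], [171, 24, 10], [179, 33, 17], [178, 26, 16], [178, 28, 21], [177, 24, 15], [178, 34, 21], [179, 27, 29], [174, 24, 14], [160, 21, 10], [79, 11, 17], [75, 2, 0], [128, 130, 121], [140, 140, 131], [53, 53, 52], [27, 30, 31]]
(array([303.,  39.]), array([329.,  69.]), array([530.82, 247.84,   0.17]), np.float64(1.4173625182910323)) (array([275.,  18.]), array([357., 108.]), array([530.5 , 247.72,   0.07]), np.float64(0.8255018308868263))
```

```bash
python3 -m inch '[[[0.34,-0.006,0],0,-1],[[0.34,-0.006,0],0,-1],[[0.34,-0.006,0],0,-1],[[0.34,-0.006,0],0,-1],[[0.34,-0.006,0],0,-1],[[0.34,-0.006,0],0,-1],[[0,0,0.3],-0.8,-1],[[0,0,0.3],0,-1],[[0,0,0],0,-1],[[0,0,0],0,-1]]'
python3 - <<'E'
from h import *
for c in ["wrist","side"]:
    save(eyes.read_camera(c),c+"2")
E
```

```text
t: 4.55
eef_pos: [530.7, 248.8, 179.2]
tcp_rot: [3.141, -0.0, 1.641]
ft_force: [-0.9, -0.1, 0.3]
opening: 0.994
grip_force: 0.0
```

View pics/wrist2.png

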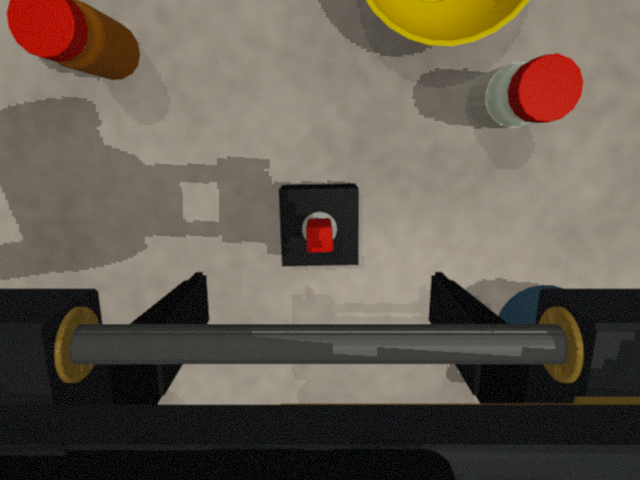

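The tool now lines up with the block and the grip, which sit centred at column 319. Descend and grip.

```bash
python3 -m inch '[[[-0.016,0,0.38],0,-1],[[0,0,0.38],0,-1],[[0,0,0.38],0,-1],[[0,0,0.38],0,-1],[[0,0,0.38],0,-1],[[0,0,0.38],0,-1],[[0,0,0],0,-1],[[0,0,0],0,-0.4],[[0,0,0],0,0],[[0,0,0],0,0.5]]'
python3 -m inch '[[[0,0,0],0,1],[[0,0,0],0,1],[[0,0,0],0,1],[[0,0,0],0,1],[[0,0,0],0,1],[[0,0,0],0,1],[[0,0,0],0,1],[[0,0,0],0,1],[[0,0,-0.2],0,1],[[0,0,0],0,1]]'
```

```text
t: 5.9
eef_pos: [530.8, 247.6, 42.6]
tcp_rot: [3.14, -0.0, 1.641]
ft_force: [-0.0, -0.3, 1.0]
opening: 0.742
grip_force: 0.0
t: 7.15
eef_pos: [530.9, 247.6, 55.0]
tcp_rot: [3.14, -0.0, 1.641]
ft_force: [-0.4, -0.2, -0.7]
opening: 0.188
grip_force: 30.0
```

Gripped. Lift and carry the pin towards the slicer.

```bash
python3 -m inch '[[[0,0,-0.4],0,1],[[0,0,-0.6],0,1],[[0,0,-0.6],0,1],[[0,0,-0.6],0,1],[[-0.3,-0.1,0],0,1],[[-0.5,-0.1,0],0,1],[[-0.5,-0.1,0],0,1],[[-0.5,-0.1,0],0,1],[[-0.5,-0.1,0],0,1],[[-0.5,-0.1,0],0,1]]'
python3 -m inch '[[[-0.5,-0.1,0],0,1],[[-0.5,-0.1,0],0,1],[[-0.5,-0.1,0],0,1],[[-0.5,-0.1,0],0,1],[[-0.5,-0.1,0],0,1],[[-0.3,0,0],0,1],[[-0.2,0,0],0,1],[[0,0,0],0,1],[[0,0,0],0,1],[[0,0,0],0,1]]'
python3 - <<'E'
from h import *
np.set_printoptions(precision=1,suppress=True)
s=env.state();print(s["eef_pos"])
P={c:eyes.read_camera(c) for c in ["scene","side","wrist"]}
tip=s["eef_pos"]-[0,0,32.6]
for c,p in P.items():
    save(p,c+"3");print(c,"tcp",np.array(proj(p,s["eef_pos"])),"tip",np.array(proj(p,tip)))
    for n in ["pin","slicer","pin_hole","track"]:
        for r in eyes.spot_point(n,p)[:2]:
            z={"pin":tip[2],"slicer":0,"pin_hole":67,"track":56.5}[n]
            print(c,n,round(r["score"],2),np.array(r["centre"]),at_z(p,r["centre"],z))
S=[cv2.resize(P[c]["pixels"][a:a+150,b:b+200],(800,600),interpolation=2)[::2,::2] for c,a,b in [("scene",170,170),("side",110,270)]]
cv2.imwrite("pics/m3.png",np.hstack(S)[:,:,::-1])
E
```

```text
t: 8.4
eef_pos: [505.1, 75.9, 184.8]
tcp_rot: [-3.14, -0.0, 1.64]
ft_force: [-0.4, -0.0, -1.0]
opening: 0.188
grip_force: 30.0
t: 9.65
eef_pos: [489.0, -103.7, 185.8]
tcp_rot: [3.142, -0.0, 1.641]
ft_force: [0.8, 0.2, -0.9]
opening: 0.186
grip_force: 30.0
[ 489.  -103.7  185.8]
scene tcp [214.6 277.8] tip [223.7 278.3]
scene pin 0.53 [222.9 281.1] [490.6 -96.6 153.2]
scene slicer 0.88 [280.5 270.4] [ 524.1 -156.7    0. ]
scene pin_hole 0.79 [250.5 273.6] [ 492.1 -123.6   67. ]
scene track 0.88 [259.2 280.2] [ 518.2 -120.7   56.5]
scene track 0.51 [280.2 267.6] [ 557.1 -181.7   56.5]
side tcp [196.7 355.3] tip [205.8 354.4]
side pin 0.61 [209.1 355.4] [481.5 -92.7 153.2]
side slicer 0.78 [228.4 344.2] [ 532.9 -157.1    0. ]
side pin_hole 0.57 [224.6 351.2] [ 497.5 -116.6   67. ]
wrist tcp [297.6 320. ] tip [273.5 319.8]
wrist pin 0.93 [272.8 320.3] [ 489.2 -103.3  153.2]
wrist slicer 0.59 [282.7 356. ] [ 525.6 -160.8    0. ]
wrist pin_hole 0.78 [268.1 318.7] [ 490.1 -128.3   67. ]
wrist track 0.69 [254.1 356.8] [ 517.5 -118.9   56.5]
```

View pics/m3.png

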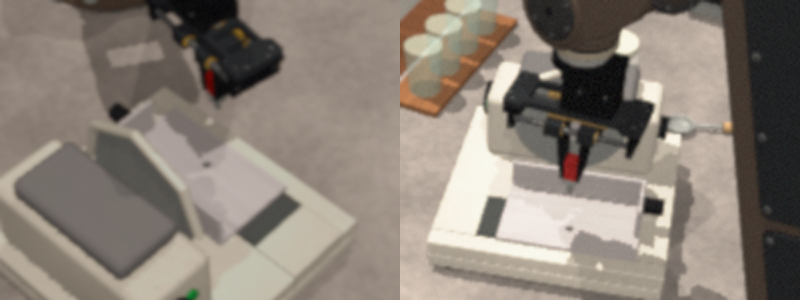

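View pics/wrist3.png

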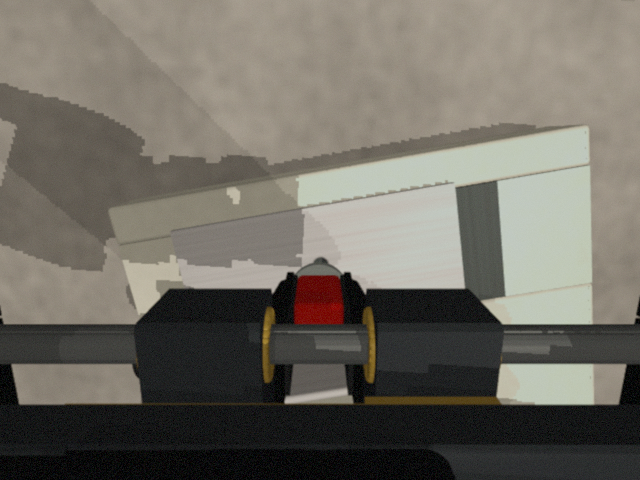

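The wrist view shows the pin tip at (320,262), matching its projection, but the hole is hidden behind the pin. The slicer is turned about 9.5° relative to the tool. I'll back off in -y, turn, and look again.

```bash
python3 -m inch '[[[-0.2,0.05,0],0,1],[[-0.3,0.05,0],0,1],[[-0.2,0.05,0],0,1],[[0,0,0],-0.9,1],[[0,0,0],-1,1],[[0,0,0],0,1],[[0,0,0],0,1],[[0,0,0],0,1],[[0,0,0],0,1],[[0,0,0],0,1]]'
python3 - <<'E'
from h import *
np.set_printoptions(precision=1,suppress=True)
s=env.state();print(s["eef_pos"],s["tcp_rot"])
P={c:eyes.read_camera(c) for c in ["scene","side","wrist"]}
tip=s["eef_pos"]-[0,0,32.6]
for c,p in P.items():
    save(p,c+"4");print(c,"tip",np.array(proj(p,tip)))
    for n in ["pin","pin_hole","track","slicer"]:
        for r in eyes.spot_point(n,p)[:2]:
            z={"pin":tip[2],"slicer":0,"pin_hole":67,"track":56.5}[n]
            print(c,n,round(r["score"],2),np.array(r["centre"]),at_z(p,r["centre"],z))
E
```

```text
t: 11.65
eef_pos: [500.9, -145.5, 185.9]
tcp_rot: [3.141, 0.0, 1.806]
ft_force: [-0.3, -0.0, -1.2]
opening: 0.189
grip_force: 30.0
[ 500.9 -145.5  185.9] [3.1 0.  1.8]
scene tip [233.9 266.2]
scene pin 0.55 [234.1 265.9] [ 501.2 -146.4  153.3]
scene pin 0.31 [280.2 414.8] [808.7  61.  153.3]
scene pin_hole 0.96 [251.4 277.6] [ 500.3 -116.8   67. ]
scene track 0.88 [261.5 280. ] [ 524.2 -125.1   56.5]
scene slicer 0.57 [280.3 271.8] [ 525.6 -153.4    0. ]
side tip [195.5 356.3]
side pin 0.51 [192.6 355.1] [ 508.6 -155.7  153.3]
side pin_hole 0.79 [224.3 352.4] [ 494.9 -119.3   67. ]
side track 0.56 [223.1 346.1] [ 516.8 -125.9   56.5]
side track 0.24 [277.5 228.9] [708.5 198.5  56.5]
side slicer 0.96 [228.7 345.8] [ 528.  -158.1    0. ]
side slicer 0.56 [342.1 214.7] [658.4 349.9   0. ]
wrist tip [274.  319.8]
wrist pin 0.6 [274.2 320.6] [ 501.3 -145.5  153.3]
wrist track 0.57 [201.9 350. ] [ 516.9 -119.4   56.5]
wrist slicer 0.61 [236.8 341.8] [ 523.8 -157.9    0. ]
```

View pics/wrist4.png

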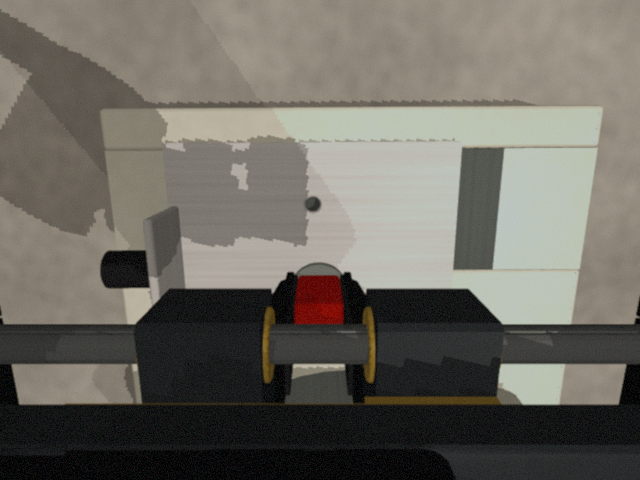

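The slicer's edges now run level in the wrist view. The hole shows clearly at (313,204).

```bash
cat > hole.py <<'E'
from h import *
np.set_printoptions(precision=2,suppress=True)
s=env.state();p=eyes.read_camera("wrist");g=p["pixels"].astype(int).max(2)
y=s["tcp_rot"][2];X=np.array([np.cos(y),np.sin(y)]);Y=np.array([np.sin(y),-np.cos(y)])
m=(g[185:225,290:335]<90).astype(np.uint8)
n,l,st,ce=cv2.connectedComponentsWithStats(m)
for i in range(1,n):
    if st[i,4]>30:
        w=at_z(p,(185+ce[i,1],290+ce[i,0]),67);d=w[:2]-s["eef_pos"][:2]
        print(st[i],ce[i]+[290,185],w,"units tx,ty",d@X/60,d@Y/60, s["eef_pos"])
C=-np.array(p["extrinsics"])[:3,:3].T@np.array(p["extrinsics"])[:3,3];print("cam rel",C-s["eef_pos"])
E
python3 hole.py
```

```text
[ 15  12  15  14 167] [312.2  203.65] [ 490.76 -125.25   67.  ] units tx,ty 0.36854453878527116 -0.08463321261031162 [ 500.86 -145.57  185.85]
cam rel [-16.26  65.65 169.8 ]
```

```bash
python3 -m inch '[[[0.12,-0.03,0],0,1],[[0.12,-0.03,0],0,1],[[0.129,-0.025,0],0,1],[[0,0,0.25],0,1],[[0,0,0.3],0,1],[[0,0,0.3],0,1],[[0,0,0.3],0,1],[[0,0,0.1],0,1],[[0,0,0],0,1],[[0,0,0],0,1]]'
python3 - <<'E'
from h import *
np.set_printoptions(precision=2,suppress=True)
s=env.state();tip=s["eef_pos"]-[0,0,32.6]
S=[]
for c in ["scene","side"]:
    p=eyes.read_camera(c);save(p,c+"5")
    r,k=map(int,proj(p,tip));print(c,proj(p,tip),proj(p,[490.76,-125.25,67]),(r-30,k-40))
    S.append(cv2.resize(p["pixels"][r-30:r+30,k-40:k+40],(400,300),interpolation=2))
cv2.imwrite("pics/m5.png",np.hstack(S)[:,:,::-1])
E
```

```text
t: 13.7
eef_pos: [491.0, -125.3, 111.2]
tcp_rot: [3.141, 0.0, 1.806]
ft_force: [0.7, -0.4, -0.5]
opening: 0.188
grip_force: 30.0
scene [np.float64(247.57372077964087), np.float64(272.5953572314164)] [np.float64(250.4404477776197), np.float64(272.784220660061)] (217, 232)
side [np.float64(220.50650749713384), np.float64(354.74594440928126)] [np.float64(223.46517908997978), np.float64(354.5117957075038)] (190, 314)
```

View pics/m5.png

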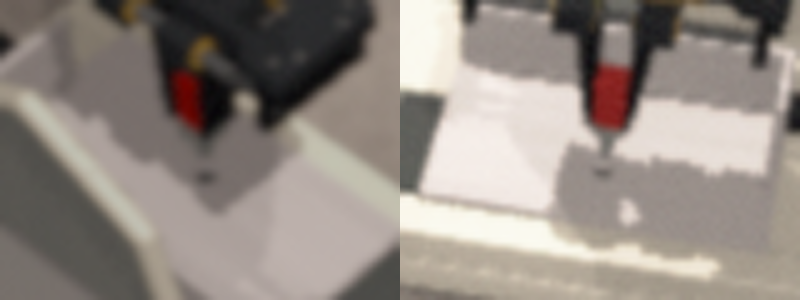

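The side crop shows the tip at about (605,150) directly above the hole at (602,172). The scene crop shows the tip at (205,150) above the hole at (205,178). I'll check this at sub-pixel level.

```bash
python3 - <<'E'
from h import *
np.set_printoptions(precision=2,suppress=True)
for c in ["scene","side"]:
    p=eyes.read_camera(c);h=np.array(proj(p,[490.8,-125.3,67]))
    for k in ["0","3","4","5"]:
        try: g=cv2.imread(f"pics/{c}{k}.png").astype(np.float32).max(2)
        except Exception: continue
        r0,c0=int(h[0])+1,int(h[1]);w=g[r0-4:r0+6,c0-5:c0+7]
        d=np.clip(np.percentile(w,60)*0.85-w,0,None)
        n,l,st,ce=cv2.connectedComponentsWithStats((d>0).astype(np.uint8))
        yy,xx=np.mgrid[0:w.shape[0],0:w.shape[1]]
        for i in range(1,n):
            if st[i,4]>2:
                q=d*(l==i);b=((q*yy).sum()/q.sum()+r0-4,(q*xx).sum()/q.sum()+c0-5)
                print(c,k,st[i],np.array(b),at_z(p,b,67))
    print("px per mm x,y", np.array(proj(p,[491.8,-125.3,67]))-h, np.array(proj(p,[490.8,-124.3,67]))-h)
E
```

```text
scene 0 [ 4  4  4  3 10] [251.79 272.74] [ 494.49 -127.68   67.  ]
scene 3 [ 4  4  4  3 10] [251.76 272.75] [ 494.43 -127.62   67.  ]
scene 4 [ 0  0  9  7 49] [249.5  270.13] [ 484.32 -129.2    67.  ]
scene 5 [4 0 3 1 3] [247.   272.41] [ 480.48 -120.03   67.  ]
scene 5 [ 4  4  4  3 10] [252.04 272.64] [ 495.04 -128.32   67.  ]
px per mm x,y [0.25 0.21] [-0.17  0.34]
side 0 [4 3 3 3 7] [223.68 354.08] [ 491.53 -123.86   67.  ]
side 3 [4 3 3 3 8] [223.72 354.07] [ 491.49 -123.69   67.  ]
side 3 [ 7  5  5  5 15] [227.83 358.95] [ 472.46 -114.41   67.  ]
side 4 [ 4  0  8 10 59] [224.73 357.59] [ 480.8  -124.44   67.  ]
side 5 [4 4 3 2 5] [224.1  354.03] [ 491.  -122.2   67. ]
px per mm x,y [-0.11 -0.32] [ 0.22 -0.13]
```

Three views agree within about 3 mm, inside the taper's capture range. Descend gently.

```bash
python3 -m inch '[[[0,0.005,0.05],0,1],[[0,0,0.05],0,1],[[0,0,0.05],0,1],[[0,0,0.02],0,1],[[0,0,0.02],0,1],[[0,0,0.01],0,1],[[0,0,0.01],0,1],[[0,0,0.01],0,1],[[0,0,0],0,1],[[0,0,0],0,1]]'
python3 -m inch '[[[0,0,0.01],0,1],[[0,0,0.01],0,1],[[0,0,0.01],0,1],[[0,0,0],0,1],[[0,0,0],0,1],[[0,0,0],0,1],[[0,0,0],0,1],[[0,0,0],0,1],[[0,0,0],0,1],[[0,0,0],0,1]]'
```

```text
t: 15.15
eef_pos: [491.1, -125.1, 97.7]
tcp_rot: [3.141, 0.0, 1.806]
ft_force: [-0.0, -0.1, -0.7]
opening: 0.191
grip_force: 30.0
t: 16.4
eef_pos: [491.0, -125.2, 95.8]
tcp_rot: [3.142, 0.0, 1.806]
ft_force: [-0.2, -0.0, -0.3]
opening: 0.191
grip_force: 30.0
```

The tip is 4 mm below the plate top with no force, so it is in the hole. Continue.

```bash
python3 -m inch '[[[0,0,0.015],0,1],[[0,0,0.015],0,1],[[0,0,0.015],0,1],[[0,0,0.015],0,1],[[0,0,0],0,1],[[0,0,0],0,1],[[0,0,0],0,1],[[0,0,0],0,1],[[0,0,0],0,1],[[0,0,0],0,1]]'
```

```text
t: 17.65
eef_pos: [491.1, -125.2, 92.3]
tcp_rot: [3.141, 0.0, 1.806]
ft_force: [2.3, -0.8, -0.6]
opening: 0.189
grip_force: 30.0
```

```bash
python3 -m inch '[[[-0.01,0.01,0],0,1],[[0,0,0],0,1],[[0,0,0.015],0,1],[[0,0,0.015],0,1],[[0,0,0],0,1],[[0,0,0],0,1],[[0,0,0],0,1],[[0,0,0],0,1],[[0,0,0],0,1],[[0,0,0],0,1]]'
```

```text
t: 18.9
eef_pos: [491.8, -125.6, 90.5]
tcp_rot: [3.142, 0.0, 1.806]
ft_force: [-0.3, -0.3, -0.3]
opening: 0.182
grip_force: 30.0
```

```bash
python3 -m inch '[[[0,0,0.01],0,1],[[0,0,0],0,1],[[0,0,0.01],0,1],[[0,0,0],0,1],[[0,0,0.006],0,1],[[0,0,0],0,1],[[0,0,0],0,1],[[0,0,0],0,1],[[0,0,0],0,1],[[0,0,0],0,1]]'
```

```text
t: 20.15
eef_pos: [491.8, -125.6, 88.9]
tcp_rot: [3.142, 0.0, 1.806]
ft_force: [1.2, -0.1, -1.8]
opening: 0.19
grip_force: 30.0
```

```bash
python3 -m inch '[[[0,0,0.005],0,1],[[0,0,0],0,1],[[0,0,0.005],0,1],[[0,0,0],0,1],[[0,0,0],0,1],[[0,0,0],0,1],[[0,0,0],0,1],[[0,0,0],0,1],[[0,0,0],0,1],[[0,0,0],0,1]]'
```

```text
t: 21.4
eef_pos: [491.8, -125.6, 88.3]
tcp_rot: [3.141, 0.0, 1.806]
ft_force: [0.4, 0.4, -0.2]
opening: 0.19
grip_force: 30.0
```

```bash
python3 -m inch '[[[0,0,0.005],0,1],[[0,0,0],0,1],[[0,0,0.005],0,1],[[0,0,0],0,1],[[0,0,0],0,1],[[0,0,0],0,1],[[0,0,0],0,1],[[0,0,0],0,1],[[0,0,0],0,1],[[0,0,0],0,1]]'
```

```text
t: 22.65
eef_pos: [491.8, -125.7, 88.0]
tcp_rot: [3.141, 0.0, 1.806]
ft_force: [-0.6, 0.1, 6.3]
opening: 0.186
grip_force: 30.0
```

Contact with the base at about 7 N. Slide along +ty (slicer +x); the first 12 mm can't hold the hole.

```bash
python3 -m inch '[[[0,0.02,0],0,1],[[0,0.03,0],0,1],[[0,0.03,0],0,1],[[0,0.03,0],0,1],[[0,0.03,0],0,1],[[0,0.03,0],0,1],[[0,0.03,0],0,1],[[0,0,0],0,1],[[0,0,0],0,1],[[0,0,0],0,1]]'
```

```text
t: 23.9
eef_pos: [502.9, -122.8, 87.9]
tcp_rot: [-3.141, -0.0, 1.807]
ft_force: [-3.5, -1.9, 7.1]
opening: 0.186
grip_force: 30.0
```

```bash
python3 -m inch '[[[0,0.015,0],0,1],[[0,0.015,0],0,1],[[0,0.015,0],0,1],[[0,0.015,0],0,1],[[0,0.01,0],0,1],[[0,0,0],0,1],[[0,0,0],0,1],[[0,0,0],0,1],[[0,0,0],0,1],[[0,0,0],0,1]]'
python3 -m inch '[[[0,0.015,0],0,1],[[0,0.015,0],0,1],[[0,0.015,0],0,1],[[0,0.015,0],0,1],[[0,0.01,0],0,1],[[0,0,0],0,1],[[0,0,0],0,1],[[0,0,0],0,1],[[0,0,0],0,1],[[0,0,0],0,1]]'
```

```text
t: 25.15
eef_pos: [506.7, -121.9, 87.9]
tcp_rot: [-3.14, -0.0, 1.807]
ft_force: [-5.2, -1.7, 7.9]
opening: 0.187
grip_force: 30.0
t: 26.4
eef_pos: [511.6, -120.8, 87.7]
tcp_rot: [3.141, 0.0, 1.806]
ft_force: [-0.5, -0.0, -2.2]
opening: 0.188
grip_force: 30.0
```

The force dropped: the tip is over the hidden hole. Feel downward with a slight advance.

```bash
python3 -m inch '[[[0,0.01,0.005],0,1],[[0,0.01,0.005],0,1],[[0,0,0.01],0,1],[[0,0,0.005],0,1],[[0,0,0],0,1],[[0,0,0],0,1],[[0,0,0],0,1],[[0,0,0],0,1],[[0,0,0],0,1],[[0,0,0],0,1]]'
```

```text
t: 27.65
eef_pos: [512.8, -120.5, 86.2]
tcp_rot: [3.142, -0.0, 1.806]
ft_force: [-0.2, -0.9, -0.6]
opening: 0.187
grip_force: 30.0
```

```bash
python3 -m inch '[[[0,0,0.01],0,1],[[0,0,0.01],0,1],[[0,0,0.01],0,1],[[0,0,0.005],0,1],[[0,0,0],0,1],[[0,0,0],0,1],[[0,0,0],0,1],[[0,0,0],0,1],[[0,0,0],0,1],[[0,0,0],0,1]]'
```

```text
t: 28.9
eef_pos: [512.7, -120.6, 84.1]
tcp_rot: [3.142, -0.0, 1.806]
ft_force: [-0.7, -0.6, -0.9]
opening: 0.185
grip_force: 30.0
```

```bash
python3 -m inch '[[[0,0,0.01],0,1],[[0,0,0.01],0,1],[[0,0,0.01],0,1],[[0,0,0.005],0,1],[[0,0,0],0,1],[[0,0,0],0,1],[[0,0,0],0,1],[[0,0,0],0,1],[[0,0,0],0,1],[[0,0,0],0,1]]'
```

```text
t: 30.15
eef_pos: [512.8, -120.6, 82.0]
tcp_rot: [3.141, 0.0, 1.806]
ft_force: [1.0, -0.7, 0.0]
opening: 0.187
grip_force: 30.0
```

Now past the taper and free. Push on down.

```bash
python3 -m inch '[[[0,0,0.015],0,1],[[0,0,0.015],0,1],[[0,0,0.015],0,1],[[0,0,0.015],0,1],[[0,0,0.015],0,1],[[0,0,0],0,1],[[0,0,0],0,1],[[0,0,0],0,1],[[0,0,0],0,1],[[0,0,0],0,1]]'
python3 -m inch '[[[0,0,0.01],0,1],[[0,0,0.01],0,1],[[0,0,0.01],0,1],[[0,0,0],0,1],[[0,0,0],0,1],[[0,0,0],0,1],[[0,0,0],0,1],[[0,0,0],0,1],[[0,0,0],0,1],[[0,0,0],0,1]]'
```

```text
t: 31.4
eef_pos: [512.8, -120.6, 77.5]
tcp_rot: [3.141, 0.0, 1.806]
ft_force: [2.2, -2.2, -2.6]
opening: 0.189
grip_force: 30.0
t: 32.65
eef_pos: [512.8, -120.6, 75.7]
tcp_rot: [3.141, 0.0, 1.806]
ft_force: [1.3, -1.6, 1.1]
opening: 0.185
grip_force: 30.0
```

```bash
python3 -m inch '[[[-0.004,0,0.01],0,1],[[0,0,0],0,1],[[0,0,0.005],0,1],[[0,0,0],0,1],[[0,0,0],0,1],[[0,0,0],0,1],[[0,0,0],0,1],[[0,0,0],0,1],[[0,0,0],0,1],[[0,0,0],0,1]]'
```

```text
t: 33.9
eef_pos: [512.8, -120.8, 74.8]
tcp_rot: [3.141, 0.0, 1.806]
ft_force: [1.6, 0.8, 0.7]
opening: 0.186
grip_force: 30.0
```

```bash
python3 -m inch '[[[0,0,0.003],0,1],[[0,0,0],0,1],[[0,0,0.003],0,1],[[0,0,0],0,1],[[0,0,0],0,1],[[0,0,0],0,1],[[0,0,0],0,1],[[0,0,0],0,1],[[0,0,0],0,1],[[0,0,0],0,1]]'
```

```text
t: 35.15
eef_pos: [512.9, -120.8, 74.8]
tcp_rot: [3.141, 0.0, 1.806]
ft_force: [1.0, 1.9, 7.2]
opening: 0.188
grip_force: 30.0
```

The collar is seated, 13.2 mm below base contact with a firm stop. Release and retreat.

```bash
python3 -m inch '[[[0,0,0],0,0.2],[[0,0,0],0,0.2],[[0,0,0],0,0.2],[[0,0,0],0,0],[[0,0,0],0,0],[[0,0,0],0,0],[[0,0,-0.2],0,0],[[0,0,-0.4],0,0],[[0,0,-0.5],0,0],[[0,0,-0.5],0,0]]'
python3 -m inch '[[[0,0,-0.5],0,0],[[-0.3,0,0],0,0],[[-0.3,0,0],0,0],[[0,0,0],0,0],[[0,0,0],0,0],[[0,0,0],0,0],[[0,0,0],0,0],[[0,0,0],0,0],[[0,0,0],0,0],[[0,0,0],0,0]]'
python3 - <<'E'
from h import *
p=eyes.read_camera("wrist");q=eyes.read_camera("side")
a=cv2.resize(p["pixels"][80:320,160:480],(480,360));b=cv2.resize(q["pixels"][180:270,290:410],(320,240));b=np.vstack([b,np.zeros((120,320,3),np.uint8)])
cv2.imwrite("pics/end.png",np.hstack([a,b])[:,:,::-1])
E
```

```text
t: 36.4
eef_pos: [512.8, -120.8, 172.2]
tcp_rot: [3.141, 0.0, 1.806]
ft_force: [0.5, 0.3, -0.7]
opening: 0.498
grip_force: 0.0
t: 37.65
eef_pos: [521.2, -155.7, 200.5]
tcp_rot: [3.141, 0.0, 1.806]
ft_force: [-0.6, -0.4, -0.3]
opening: 0.499
grip_force: 0.0
```

View pics/end.png

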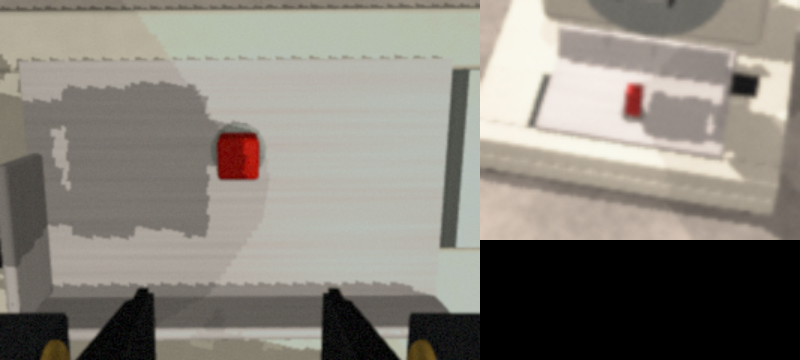

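The pin stands upright in the plate with its collar flat, at about (238,155) in the wrist crop. The carriage has moved along and the gripper is clear.

```bash
python3 -c "
from cell import env
print(env.job_done())"
```

```text
the job is handed in; nothing more can be done
None
```

The job is handed in at about 38 s: the pin is in the base hole with its collar flat on the plate, the carriage moved about 21 mm along, and the gripper is clear; no verdict came back.

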